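# Send two bottles down the tipping sorter

### The job

Sort the two aluminium bottles lying in the rack with the tipping tray: first lay the long bottle gently across the half of the tray nearer the large crate and let go, so that its weight takes the tray down on that side and it rolls into that crate; then send the short bottle into the small crate the same way. Do not press the gripper against the tray or drop the bottles onto it from more than a finger's breadth, and leave everything else where it stands.

Things in the scene. Friction and masses are not known exactly. Their poses are not given: they have to be found in the camera images.
- sorter: Pine stand of the tipping sorter, fixed, 110 x 230 mm on the counter. Origin: centre of its underside on the counter. Its x axis points along the tray's length towards one crate (the other crate lies to -x), y along the pivot, z up. The pivot axis runs along y, 85 mm above the origin. It stands on the left or the right of the counter, turned up to 0.2 rad.
- tray (a joint): Tilt of the see-saw tray about the pivot, -0.25 to 0.25 rad; 0 is level; positive: the end at the sorter's +x is down, negative: the end at -x is down. Light (0.25 kg) with a slightly stiff pivot: empty, it stays at whatever tilt it was left; less than 0.5 N at 70 mm from the pivot tips it. It starts at any tilt. A bottle let go 45 mm or more out from the rib's middle takes it right down on that side.
- tray_mid (a point): Centre of the tray's upper face, on the tray, 21 mm above the pivot axis when level; x along the tray's length, y along the pivot, z normal to the face. The tray is a flat pine board 270 mm long in x and 180 mm wide in y between two side walls that rise 20 mm above the face; its ends are open. A rib 8 mm wide and 10 mm high runs across it at the middle and parts it into two halves. A bottle lies on it across the length, along y, and rolls off the lower end.
- large_crate: Open pine crate, fixed, 175 x 190 x 50 mm high, walls and floor 7 mm, at one end of the sorter. Origin: centre of its underside; x axis as the sorter's. Its origin is about 180 mm from the sorter's, at +x or -x; the tray's end overhangs its near wall.
- small_crate: Open pine crate, fixed, 115 x 190 x 50 mm high, walls and floor 7 mm, at the other end of the sorter. Origin: centre of its underside; x axis as the sorter's.
- rack: Low pine rack, fixed, a board 290 x 150 x 12 mm with three bays, 95 mm apart along its x (at -95, 0 and +95 mm), each edged with two strips 6 mm high and 6 mm wide, 31 mm apart. Origin: centre of its underside; bottles lie in the bays along its y, the board's face is 12 mm above the origin.
- long_bottle: Aluminium bottle with a white screw cap, lying in any bay of the rack: 145 mm long, body 44 mm in diameter and 115 mm long, cap 32 mm in diameter and 24 mm long, about 0.22 kg. Origin: on its axis at half its whole length (within the body; the centre of mass is about 10 mm further from the cap), 22 mm above what it lies on. y along its axis towards the cap; x and z turn as it rolls.
- short_bottle: The same kind of bottle but 90 mm long: body 44 mm in diameter and 64 mm long, cap 32 mm in diameter and 20 mm long, about 0.15 kg. Origin: on its axis at half its whole length, 22 mm above what it lies on. y along its axis towards the cap.
- lying_dropper: Brown glass dropper bottle lying in the remaining bay, 116 mm long, 44 mm in diameter, with a narrow black dropper cap. To be left alone. Origin on its axis at half its length; y towards the cap.
- standing_dropper: The same brown glass dropper bottle standing upright beside the sorter, 116 mm high, 44 mm in diameter. To be left alone. Origin: centre of its underside.
- canister: Aluminium canister with a white lid standing between the sorter and the rack, 70 mm in diameter, 205 mm high. To be left alone. Origin: centre of its underside.
- beaker: Glass beaker standing on the far side, 60 mm in diameter at the rim, 75 mm high. To be left alone. Origin: centre of its underside.
Not all that is in view belongs to the job. What is shaped like the long_bottle but green or purple is not meant.

How it is judged:
By the outcome, as a careful person would: the job done as asked, in the order asked, and still so for the second after the job is handed in, with the robot touching nothing.
It also fails if it takes over 64 s, if anything falls off the work surface, if the arm or the gripper's body presses on something with over 40 N, if the wrist force passes 120 N, or if a joint passes its speed limit or range.

### The arm

A 7-joint arm with a two-finger parallel gripper is mounted at the origin on the work surface. World frame = base frame: x ahead of the robot, y to its left, z up, the work surface at z = 0. Lengths are in m, angles in degrees, forces in N, time in s.
With the tool pointing down it reaches from about 0.425 to 0.875 m from the base axis. Payload 4.7 kg.
Tool frame: the origin (TCP) lies midway between the tips of the shut fingers; the grasp point (between the pads) lies 19 mm behind it; y points along the fingers, x is the direction in which the jaws open and shut, and the axes are right-handed (so a half turn about y gives the same grasp; the last joint's range is limited). The gripper opens to 87 mm and grips with 3 to 60 N. Pads are 19 mm wide; open, the fingers measure 117 mm over their backs; the gripper's body (75 mm by 190 mm) begins 51 mm behind the grasp point.
Start: joints at [-70.411, 18.392, -4.016, 83.108, 1.295, 78.541, -3.26], TCP at [0.209, 0.615, 0.223] pointing down, gripper open.
Joint ranges: [-163.93, 163.93], [-17.29, 119.83], [-79.2, 71.16], [3.27, 140.29], [-89.18, 269.18], [5.43, 117.66], [-154.24, 154.24]. Speed limits (degrees/s): [147.25, 147.25, 180, 180, 180, 180, 180].

### API

Orientations are given as [roll, pitch, yaw] about the fixed x, y, z axes, in that order (R = Rz(yaw) Ry(pitch) Rx(roll)).
In Python, from cell import env gives the robot as it stands.
- The arm moves only by the tool carry_out, never from a script. Its argument "targets" is a list of rows, each a list of 2 entries, a list of its own where there are three numbers: the shift along the tool's x, y, z in mm, then the turn, a rotation vector about the tool's x, y, z in degrees. A call has 1 to 12 rows; each row shifts and turns the commanded pose from where the row before left it, along the tool's axes as they then stand; what a row does not reach is not made up. A row lasts 1/10 s, in which the tool goes at most 50 mm and 8.59 degrees, less where a joint would pass 70% of its speed; a pose out of reach is approached as far as the arm can. A call with a gripper value outside its range is refused whole. "jaw" is the opening, from 0 (shut) to 1 (fully open), set as the call begins (left out, the last holds). The fingers move at their own pace and stop on an object; "squeeze" is the grip in N (left out, the last holds). Time passes only in rows, so rows that do not move let the fingers close. It gives the time, the measured TCP pose, the force and the opening at its end, in the units of the state.
- env.get_obs(): the state, without advancing time (a new reading comes with each control period).
- env.read_camera(name): name is "scene" or "side" or "wrist"; returns the picture (400x640x3 uint8, red, green, blue); there is no depth.
- env.get_calibration(name): a dict with "fx", "fy", "cx", "cy" (pixels), "R" (3x3) and "t" (3): a world point X has camera coordinates R X + t; the wrist camera has in their place "hand_eye" (4x4, takes a point from camera to tool coordinates, whose origin is the TCP and whose axes are the tool frame's). Camera axes: x right, y down, z forward; pixel columns grow to the right and rows downward; lengths in m; the calibration is good to about 2 mm. A picture is of the moment at which its call begins: read the wrist's pose just before it. get_calibration takes no time and is no camera call.
- env.sign_off(): hands the job in, once; it reports no verdict.
Trained networks look in the newest picture that a camera, given by its name, has taken for a name from the list of things; names that differ only in an ending like _2 or _b are one class to them, and where a whole thing is asked for, a point or a joint stands for the part that bears it (a point fixed in the world has none). Each returns a list of dicts, best first, with "p" (0 to 1); they miss things now and then, are a little off and sometimes report something else, mostly with a low value. They report only what shows in the picture. A call takes as long as a camera call. They do not tell look-alikes from the thing itself.
- env.outline_of(camera, label): "mask" (400x640 bool, what is visible of it) and "xy" ([column, row] in pixels, amid what is visible of it).
The state is a dict: "time_s": time; "qpos": joint angles; "joint_velocities": joint speeds; "effort": joint torques, N m; "tool_pos": TCP position; "tool_rot": TCP orientation; "force": force on the tool from outside, world axes, zero at the start; "wrist_torque": the same for the moment, N m; "grip_width": finger opening in m.
Only numpy, scipy, OpenCV 4.12 (cv2) and the standard library are available. Lean on these libraries where they do the work, as an engineer would, in place of code of your own. Each camera call takes 0.05 s, during which the arm holds its last target.

## Working session

There is one attempt and no reset: what is moved stays moved. The work goes in short steps, Python scripts to look and compute and a tool call to move; the robot and the scene stay as the last step left them, time stands still between calls to the robot, and variables do not carry over. Pictures are saved under pics/ and viewed, and the job is handed in when it is done.

Besides the shell and the picture viewer there is one more tool, called after "Emit:" as name(argument=value, ...) on one line, values as JSON. carry_out: Moves the arm, as the interface text tells. Its arguments: {"type":"object","properties":{"targets":{"type":"array","items":{"type":"array"}},"jaw":{"type":"number"},"squeeze":{"type":"number"}},"required":["targets"]}

```bash
mkdir -p pics; ls
python3 - <<'E'
from cell import env
import cv2
o=env.get_obs(); print({k:o[k] for k in('time_s','tool_pos','tool_rot','grip_width','force')})
for c in('scene','side','wrist'):
    im=env.read_camera(c); cv2.imwrite(f'pics/{c}0.png',im[:,:,::-1]); 
    print(c,env.get_calibration(c))
E
```

```text
pics
{'time_s': 0.0, 'tool_pos': array([0.20916083, 0.6148127 , 0.22143215]), 'tool_rot': array([-90.00684724,   0.11386399,  71.21777822]), 'grip_width': 0.08724842258277114, 'force': array([ 0.49985042, -0.08291745, -0.75156951])}
scene {'fx': 444.59233938138925, 'fy': 444.59233938138925, 'cx': 309.94464216226794, 'cy': 198.78300080789407, 'R': array([[ 0.52692043,  0.84985977,  0.00965565],
       [ 0.73560906, -0.45033463, -0.50604154],
       [-0.42571607,  0.27374641, -0.86245506]]), 't': array([-0.29445701, -0.32543452,  1.45588597])}
side {'fx': 386.2683578894459, 'fy': 386.2683578894459, 'cx': 316.42031411457117, 'cy': 198.3067309281019, 'R': array([[ 9.94429475e-01, -1.05399770e-01, -9.52948571e-04],
       [-5.66202452e-02, -5.26533276e-01, -8.48266973e-01],
       [ 8.89053843e-02,  8.43595636e-01, -5.29567970e-01]]), 't': array([-0.51242645,  0.11375047,  1.18545112])}
wrist {'fx': 278.40792664542, 'fy': 278.40792664542, 'cx': 324.84644229167446, 'cy': 206.14084696039114, 'hand_eye': array([[ 9.99999498e-01,  7.00653982e-05, -9.99488825e-04,
         9.97163563e-04],
       [ 9.75408358e-04, -2.96127904e-01,  9.55147796e-01,
        -1.62519631e-01],
       [-2.29053721e-04, -9.55148292e-01, -2.96127824e-01,
         8.23697164e-02],
       [ 0.00000000e+00,  0.00000000e+00,  0.00000000e+00,
         1.00000000e+00]])}
```

View pics/scene0.png

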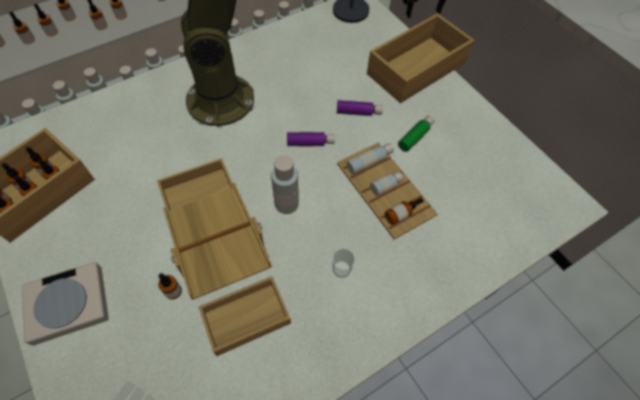

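View pics/side0.png

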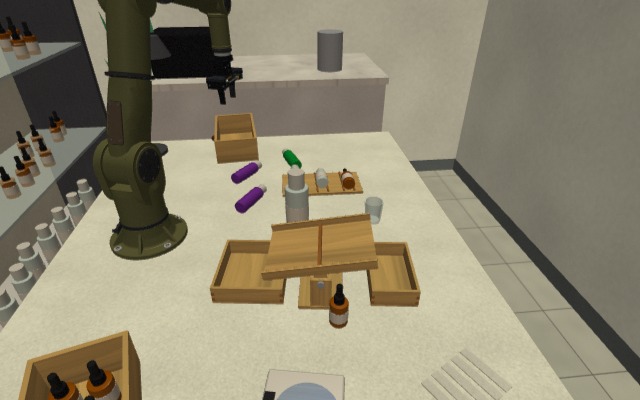

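View pics/wrist0.png

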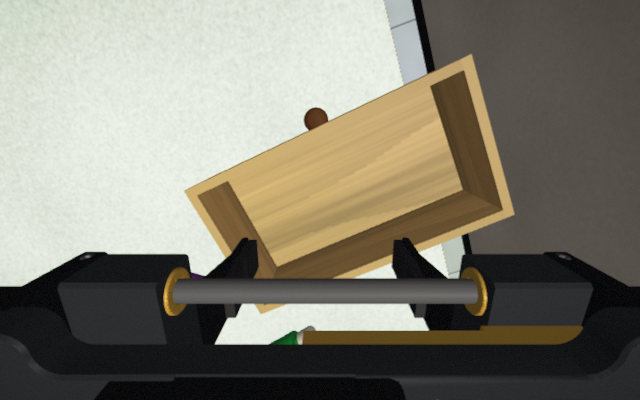

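```bash
cat > h.py <<'E'
from cell import env
import numpy as np, cv2
cal={c:env.get_calibration(c) for c in('scene','side')}
def proj(c,X):
    k=cal[c]; p=np.atleast_2d(X)@k['R'].T+k['t']
    return np.c_[k['fx']*p[:,0]/p[:,2]+k['cx'],k['fy']*p[:,1]/p[:,2]+k['cy']]
def ray(c,uv,z):
    k=cal[c]; uv=np.atleast_2d(uv).astype(float)
    d=np.c_[(uv[:,0]-k['cx'])/k['fx'],(uv[:,1]-k['cy'])/k['fy'],np.ones(len(uv))]@k['R']
    o=-k['R'].T@k['t']
    return o+d*((z-o[2])/d[:,2])[:,None]
E
python3 - <<'E'
from h import *
z=dict(long_bottle=.034,short_bottle=.034,lying_dropper=.034,rack=.012,large_crate=.03,small_crate=.03,sorter=.08,tray=.106,tray_mid=.106,canister=.1,standing_dropper=.06,beaker=.04)
S={}
for c in('scene','side'):
    im=env.read_camera(c).copy()
    for n in z:
        r=env.outline_of(c,n)
        for i,q in enumerate(r[:3]):
            m=q['mask']; 
            S[f'{c}_{n}_{i}']=m
            if m.sum()<5: continue
            cs,_=cv2.findContours(m.astype(np.uint8),0,2)
            rc=cv2.minAreaRect(np.vstack(cs))
            print(c,n,round(q['p'],2),np.round(q['xy']),m.sum(),'w',ray(c,q['xy'],z[n])[0].round(3))
            if i==0: cv2.drawContours(im,cs,-1,(255,0,0),1)
    cv2.imwrite(f'pics/{c}_m.png',im[:,:,::-1])
np.savez_compressed('masks.npz',**S)
im=env.read_camera('scene');cv2.imwrite('pics/cropA.png',cv2.resize(im[150:360,150:300],None,fx=2.8,fy=2.8,interpolation=2)[:,:,::-1])
cv2.imwrite('pics/cropB.png',cv2.resize(im[130:250,320:450],None,fx=5,fy=5,interpolation=2)[:,:,::-1])
im=env.read_camera('side');cv2.imwrite('pics/cropC.png',cv2.resize(im[130:330,200:430],None,fx=3,fy=3,interpolation=2)[:,:,::-1])
E
```

```text
scene long_bottle 0.94 [360. 105.] 611 w [0.282 0.356 0.034]
scene long_bottle 0.83 [368. 158.] 638 w [0.461 0.259 0.034]
scene long_bottle 0.65 [419. 134.] 587 w [0.469 0.444 0.034]
scene short_bottle 0.84 [384. 184.] 471 w [0.559 0.245 0.034]
scene lying_dropper 0.63 [397. 213.] 558 w [0.653 0.22  0.034]
scene rack 0.58 [386. 194.] 2987 w [0.58  0.24  0.012]
scene large_crate 0.91 [195. 187.] 2269 w [ 0.287 -0.211  0.03 ]
scene small_crate 0.65 [241. 316.] 4278 w [ 0.678 -0.27   0.03 ]
scene sorter 0.77 [216. 240.] 7788 w [ 0.493 -0.238  0.08 ]
scene tray 0.69 [217. 241.] 7389 w [ 0.51  -0.237  0.106]
scene tray 0.25 [165. 286.] 429 w [ 0.55  -0.388  0.106]
scene tray_mid 0.86 [212. 239.] 7537 w [ 0.499 -0.245  0.106]
scene tray_mid 0.22 [214. 242.] 7740 w [ 0.508 -0.245  0.106]
scene canister 0.83 [282. 186.] 1358 w [ 0.451 -0.02   0.1  ]
scene standing_dropper 0.81 [167. 285.] 435 w [ 0.529 -0.388  0.06 ]
scene beaker 0.6 [340. 260.] 565 w [0.688 0.008 0.04 ]
side long_bottle 0.73 [293. 161.] 176 w [0.463 0.397 0.034]
side long_bottle 0.71 [244. 171.] 341 w [0.272 0.327 0.034]
si
[... 328 characters left out ...]
.] 6034 w [ 0.511 -0.159  0.03 ]
side large_crate 0.19 [338. 311.] 699 w [ 0.526 -0.383  0.03 ]
side small_crate 0.93 [392. 278.] 2681 w [ 0.678 -0.293  0.03 ]
side sorter 0.85 [318. 252.] 7304 w [ 0.494 -0.227  0.08 ]
side sorter 0.48 [319. 249.] 5931 w [ 0.499 -0.217  0.08 ]
side sorter 0.32 [297. 198.] 1080 w [0.457 0.037 0.08 ]
side tray 0.64 [321. 250.] 6000 w [ 0.501 -0.252  0.106]
side tray_mid 0.83 [318. 248.] 5999 w [ 0.493 -0.243  0.106]
side canister 0.93 [299. 197.] 1114 w [0.463 0.014 0.1  ]
side standing_dropper 0.87 [337. 311.] 672 w [ 0.518 -0.411  0.06 ]
side standing_dropper 0.23 [374. 208.] 391 w [ 0.694 -0.011  0.06 ]
side beaker 0.87 [374. 208.] 383 w [0.704 0.016 0.04 ]
```

View pics/cropA.png

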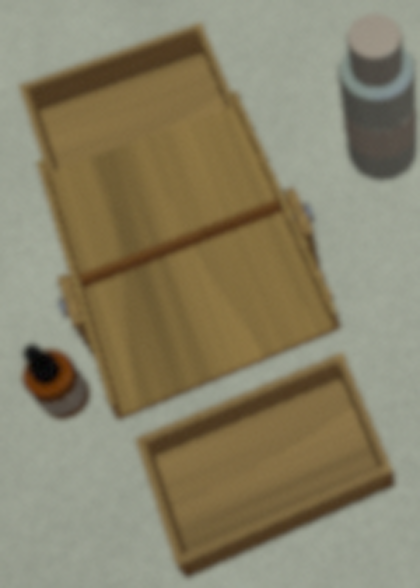

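View pics/cropB.png

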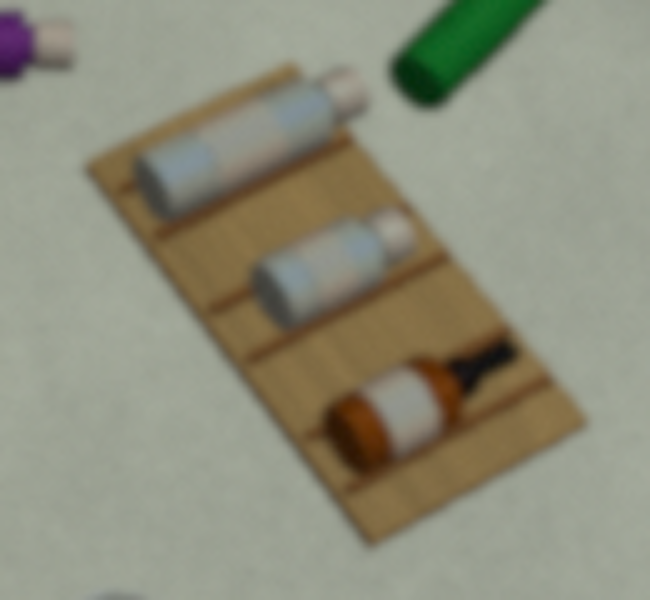

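View pics/cropC.png

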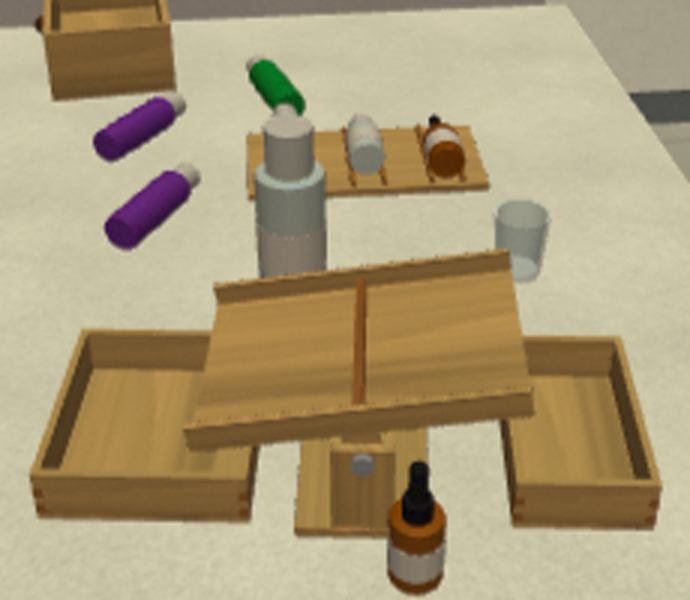

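```bash
cat > fit.py <<'E'
from h import *
from scipy.optimize import least_squares
A=lambda u,v:('scene',(150+u/2.8,150+v/2.8))
C=lambda u,v:('side',(200+u/3,130+v/3))
B=lambda u,v:('scene',(320+u/5,130+v/5))
def Rz(a): c,s=np.cos(a),np.sin(a); return np.array([[c,-s,0],[s,c,0],[0,0,1]])
def Ry(a): c,s=np.cos(a),np.sin(a); return np.array([[c,0,s],[0,1,0],[-s,0,c]])
W=.041
def sorter_pts(p):
    x,y,a,th,t,dl,ds=p; o=np.array([x,y,0]); R=Rz(a)
    tr=lambda X: o+R@(np.array([0,0,.085])+Ry(th)@np.array(X))
    cr=lambda X: o+R@np.array(X)
    w=.09+t
    return [
    (tr([.135,-w,W]),*A(118,413)),(tr([.135,w,W]),*A(338,325)),
    (tr([0,-.09,.031]),*A(82,276)),(tr([0,.09,.031]),*A(281,206)),
    (tr([-.135,w,W]),*C(216,288)),(tr([.135,w,W]),*C(509,253)),(tr([-.135,-w,W]),*C(187,430)),(tr([.135,-w,W]),*C(530,391)),
    (tr([0,.09,.031]),*C(361,281)),
    (cr([-dl-.0875,-.095,.05]),*A(22,87)),(cr([-dl-.0875,.095,.05]),*A(200,27)),
    (cr([ds-.0575,-.095,.05]),*A(140,438)),(cr([ds-.0575,.095,.05]),*A(345,355)),(cr([ds+.0575,.095,.05]),*A(392,474)),
    (cr([-dl-.0875,-.095,.05]),*C(37,472)),(cr([-dl-.0875,.095,.05]),*C(85,332)),
    (cr([ds+.0575,-.095,.05]),*C(658,484)),(cr([ds+.0575,.095,.05]),*C(620,340)),
    (cr([-.055,-.115,0.01]),*C(298,528)),
    ]
def res(p): return np.concatenate([proj(c,X)[0]-uv for X,c,uv in sorter_pts(p)])
r=least_squares(res,[.5,-.24,0,-.2,.008,.18,.16],loss='soft_l1')
print(r.x.round(4)); print(res(r.x).reshape(-1,2).round(1).tolist())
# rack
def rk(p):
    x,y,a=p; f=lambda X:np.array([x,y,0])+Rz(a)@np.array(X)
    return [(f([-.145,-.075,.012]),*B(88,165)),(f([-.145,.075,.012]),*B(296,66)),(f([.145,.075,.012]),*B(586,422)),(f([.145,-.075,.012]),*B(370,543)),
     (f([.145,-.075,.012]),*C(487,186)),(f([.145,.075,.012]),*C(472,127))]
rr=lambda p:np.concatenate([proj(c,X)[0]-uv for X,c,uv in rk(p)])
q=least_squares(rr,[.58,.24,0]); print('rack',q.x.round(4),rr(q.x).reshape(-1,2).round(1).tolist())
# bottles: ends on axis, fit (x,y,a) via silhouette
m=np.load('masks.npz')
def sil(c,x,y,a,spec):
    pts=[]
    for s,rad in spec:
        t=np.linspace(0,2*np.pi,40)
        L=np.c_[rad*np.cos(t),np.full(40,s),rad*np.sin(t)+.034]
        pts.append(cv2.convexHull((proj(c,L@Rz(a).T+[x,y,0])).astype(np.float32)))
    im=np.zeros((400,640),np.uint8)
    for i in range(0,len(pts),2):
        h=cv2.convexHull(np.vstack(pts[i:i+2])); cv2.fillConvexPoly(im,np.round(h*16).astype(int),1,shift=4)
    return im
L=[(-.0725,.022),(.0425,.022),(.0425,.016),(.0725,.016)]
S=[(-.045,.022),(.019,.022),(.019,.016),(.045,.016)]
from scipy.optimize import minimize
for n,key,spec,bay in(('long','scene_long_bottle_1',L,-.095),('short','scene_short_bottle_0',S,0)):
    mk=m[key].astype(np.float32); g=cv2.GaussianBlur(mk,(0,0),1.5)
    b0=np.array([q.x[0],q.x[1],0])+Rz(q.x[2])@[bay,0,0]
    f=lambda p:((cv2.GaussianBlur(sil('scene',*p,spec).astype(np.float32),(0,0),1.5)-g)**2).sum()
    best=None
    for dy in(-.02,0,.02):
        s=minimize(f,[b0[0],b0[1]+dy,q.x[2]],method='Nelder-Mead',options=dict(initial_simplex=np.array([b0[0],b0[1]+dy,q.x[2]])+np.array([[0,0,0],[.01,0,0],[0,.01,0],[0,0,.1]])))
        if best is None or s.fun<best.fun:best=s
    loc=Rz(-q.x[2])@(np.array([best.x[0],best.x[1],0])-[q.x[0],q.x[1],0])
    print(n,best.x.round(4),best.fun,'in rack',loc.round(4))
E
python3 fit.py
```

```text
[ 0.5057 -0.2371 -0.1314 -0.1322  0.0025  0.1773  0.1784]
[[-0.8, -0.8], [-0.7, -1.6], [-0.4, 1.9], [-0.4, -0.5], [-0.0, -2.9], [1.5, -0.7], [-0.2, -3.8], [2.3, -0.6], [1.1, -1.7], [-0.9, 0.6], [0.9, -0.6], [-1.9, 0.3], [-0.8, -1.0], [0.6, -1.1], [-0.6, 0.1], [0.6, -2.0], [1.8, -0.1], [0.6, -2.0], [-0.6, 1.1]]
rack [ 0.5621  0.2533 -0.0377] [[-0.6, -1.1], [-0.3, -1.0], [0.5, 0.7], [-0.7, 0.7], [1.3, -1.3], [-0.3, -1.2]]
long [ 0.4618  0.2677 -0.0026] 20.937602996826172 in rack [-0.1007  0.0106  0.    ]
short [ 0.5563  0.2555 -0.0091] 6.7228617668151855 in rack [-0.0059  0.002   0.    ]
```

Emit:
carry_out(targets=[[[0, 0, 0], [0, 8.5, 0]], [[0, 0, 0], [0, 8.5, 0]], [[0, 0, 0], [0, 8.5, 0]], [[0, 0, 0], [0, 8.5, 0]], [[0, 0, 0], [0, 8.5, 0]], [[0, 0, 0], [0, 8.5, 0]], [[0, 0, 0], [0, 8.5, 0]], [[0, 0, 0], [0, 8.5, 0]], [[0, 0, 0], [0, 5.2, 0]]], jaw=1)

```text
time_s: 2.45
tool_pos: [0.2093, 0.6154, 0.2226]
tool_rot: [-90.0, -0.0, -2.3]
force: [0.2, -0.4, 0.3]
grip_width: 0.0871
```

Emit:
carry_out(targets=[[[32, 0, -36], [0, 0, 0]], [[32, 0, -36], [0, 0, 0]], [[32, 0, -36], [0, 0, 0]], [[32, 0, -36], [0, 0, 0]], [[32, 0, -36], [0, 0, 0]], [[32, 0, -36], [0, 0, 0]], [[32, 0, -36], [0, 0, 0]], [[32, 0, -36], [0, 0, 0]], [[32, 0, -36], [0, 0, 0]], [[0, 0, 0], [0, 0, 0]]])

```text
time_s: 3.45
tool_pos: [0.4912, 0.2735, 0.2232]
tool_rot: [-90.2, -0.2, -2.7]
force: [0.0, -0.4, 0.2]
grip_width: 0.087
```

```bash
cat >> h.py <<'E'
from scipy.spatial.transform import Rotation as Rot
def wcal(o):
    H=env.get_calibration('wrist'); T=np.eye(4); T[:3,:3]=Rot.from_euler('xyz',o['tool_rot'],degrees=True).as_matrix(); T[:3,3]=o['tool_pos']
    M=T@H['hand_eye']; Rc=M[:3,:3].T
    cal['wrist']=dict(fx=H['fx'],fy=H['fy'],cx=H['cx'],cy=H['cy'],R=Rc,t=-Rc@M[:3,3])
E
python3 - <<'E'
from h import *
o=env.get_obs(); print(o['time_s'],o['tool_pos'],o['tool_rot'],o['qpos'])
wcal(o); im=env.read_camera('wrist'); cv2.imwrite('pics/w1.png',im[:,:,::-1])
np.savez('w1.npz',im=im,**cal['wrist'])
D={}
for n in('long_bottle','short_bottle','lying_dropper','rack'):
    for i,q in enumerate(env.outline_of('wrist',n)):
        print(n,round(q['p'],2),np.round(q['xy']),ray('wrist',q['xy'],.034)[0].round(4)); D[f'{n}_{i}']=q['mask']
np.savez_compressed('wm1.npz',**D)
E
```

```text
3.45 [0.49118813 0.27347464 0.22322604] [-90.1581158   -0.21003404  -2.70718019] [-51.8458433    7.58358916  21.87322141  96.70785107  -2.64822069
  76.17226528 -32.22447227]
long_bottle 0.9 [300. 192.] [0.4584 0.2667 0.034 ]
long_bottle 0.83 [206. 250.] [0.3221 0.1898 0.034 ]
long_bottle 0.76 [150. 127.] [0.2822 0.3574 0.034 ]
long_bottle 0.6 [292.  48.] [0.4624 0.4344 0.034 ]
short_bottle 0.62 [375. 202.] [0.5563 0.2485 0.034 ]
lying_dropper 0.57 [448. 212.] [0.6537 0.2296 0.034 ]
rack 0.67 [389. 181.] [0.5746 0.2758 0.034 ]
rack 0.63 [447. 211.] [0.6516 0.2317 0.034 ]
```

View pics/w1.png

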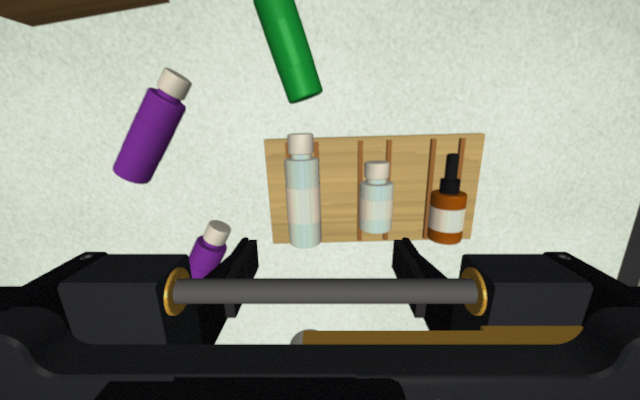

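```bash
cat > fit2.py <<'E'
from h import *
from scipy.optimize import least_squares,minimize
d=np.load('w1.npz'); cal['wrist']={k:d[k] for k in('fx','fy','cx','cy','R','t')}
c=ray('wrist',[(265,140),(484,134),(474,240.5),(273,243)],.012); print(c.round(4))
e=c[1]-c[0];f=c[2]-c[3]; print('len',np.linalg.norm(e[:2]),np.linalg.norm(f[:2]),np.linalg.norm(c[0]-c[3]),'yaw',np.degrees(np.arctan2(e[1],e[0])),np.degrees(np.arctan2(f[1],f[0])),'ctr',c.mean(0).round(4))
from fit import sil,L,S,Rz
m=np.load('wm1.npz')
for n,key,spec,b0 in(('long','long_bottle_0',L,(.4605,.267)),('short','short_bottle_0',S,(.556,.249))):
    g=cv2.GaussianBlur(m[key].astype(np.float32),(0,0),1.5)
    fn=lambda p:((cv2.GaussianBlur(sil('wrist',*p,spec).astype(np.float32),(0,0),1.5)-g)**2).sum()
    p0=np.array([*b0,-.03])
    s=minimize(fn,p0,method='Nelder-Mead',options=dict(initial_simplex=p0+np.array([[0,0,0],[.008,0,0],[0,.008,0],[0,0,.08]])))
    print(n,s.x.round(4),np.degrees(s.x[2]).round(2),s.fun)
E
python3 fit2.py | grep -v '\[\[-0.8'
```

```text
[[0.4157 0.3337 0.012 ]
 [0.7012 0.3277 0.012 ]
 [0.7054 0.1761 0.012 ]
 [0.4109 0.1862 0.012 ]]
len 0.28551900056296525 0.2946571017504344 0.1475228461004716 yaw -1.1966648759902256 -1.9717668840966818 ctr [0.5583 0.2559 0.012 ]
[ 0.5057 -0.2371 -0.1314 -0.1322  0.0025  0.1773  0.1784]
rack [ 0.5621  0.2533 -0.0377] [[-0.6, -1.1], [-0.3, -1.0], [0.5, 0.7], [-0.7, 0.7], [1.3, -1.3], [-0.3, -1.2]]
long [ 0.4618  0.2677 -0.0026] 20.937602996826172 in rack [-0.1007  0.0106  0.    ]
short [ 0.5563  0.2555 -0.0091] 6.7228617668151855 in rack [-0.0059  0.002   0.    ]
long [ 0.4619  0.2674 -0.0292] -1.67 22.249475479125977
short [ 0.5571  0.256  -0.0182] -1.04 41.25698471069336
```

Emit:
carry_out(targets=[[[-29, 0, -16], [0, -1.1, 0]], [[0, 45, 0], [0, 0, 0]], [[0, 45, 0], [0, 0, 0]], [[0, 45, 0], [0, 0, 0]], [[0, 15, 0], [0, 0, 0]], [[0, 0, 0], [0, 0, 0]], [[0, 0, 0], [0, 0, 0]]])

```text
time_s: 4.4
tool_pos: [0.4563, 0.268, 0.0732]
tool_rot: [-90.0, -0.0, -0.8]
force: [0.5, -0.2, 1.2]
grip_width: 0.0871
```

Run:
```python
from h import *
o=env.get_obs(); print(o['time_s'],o['tool_pos'],o['tool_rot'])
im=env.read_camera('wrist'); cv2.imwrite('pics/w2.png',im[:,:,::-1])
```

```text
4.4 [0.45626239 0.26797046 0.07319316] [-8.99692269e+01 -3.16585684e-02 -7.64628291e-01]
```

View pics/w2.png

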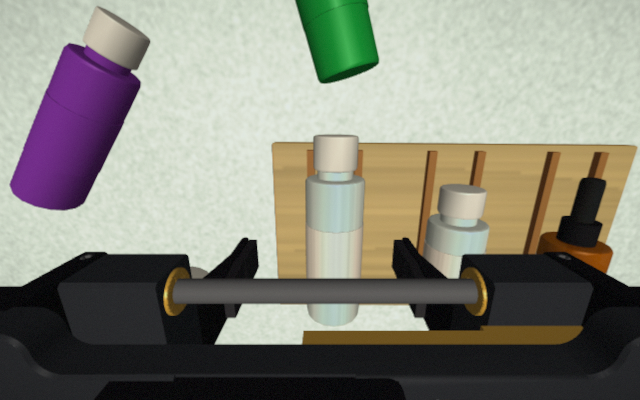

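Emit:
carry_out(targets=[[[5.5, 0, -10], [0, 0.8, 0]], [[0, 20, 0], [0, 0, 0]], [[0, 20, 0], [0, 0, 0]], [[0, 12, 0], [0, 0, 0]], [[0, 0, 0], [0, 0, 0]], [[0, 0, 0], [0, 0, 0]]])

```text
time_s: 5.05
tool_pos: [0.4625, 0.2566, 0.0213]
tool_rot: [-90.0, -0.1, -1.7]
force: [0.5, 0.5, -0.6]
grip_width: 0.087
```

Run:
```python
from h import *
o=env.get_obs(); print(o['time_s'],o['tool_pos'],o['tool_rot'],o['force'])
im=env.read_camera('wrist'); cv2.imwrite('pics/w3.png',im[:,:,::-1])
```

```text
5.05 [0.46245434 0.2566253  0.02134849] [-8.99666976e+01 -5.50894557e-02 -1.70508476e+00] [ 0.48973027  0.54622159 -0.55790392]
```

View pics/w3.png

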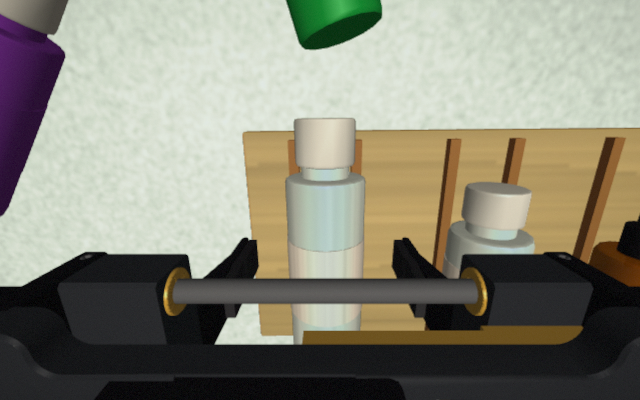

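Bottle centred between the fingers. Grip.

Emit:
carry_out(targets=[[[0, 0, 0], [0, 0, 0]], [[0, 0, 0], [0, 0, 0]], [[0, 0, 0], [0, 0, 0]], [[0, 0, 0], [0, 0, 0]], [[0, 0, 0], [0, 0, 0]], [[0, 0, 0], [0, 0, 0]]], jaw=0.3, squeeze=15)

```text
time_s: 5.7
tool_pos: [0.4617, 0.2566, 0.0206]
tool_rot: [-90.0, -0.0, -1.7]
force: [-0.1, 0.4, 0.2]
grip_width: 0.0467
```

Emit:
carry_out(targets=[[[0, 0, 0], [0, 0, 0]], [[0, 0, 0], [0, 0, 0]], [[0, 0, 0], [0, 0, 0]]])

```text
time_s: 6.0
tool_pos: [0.4621, 0.2566, 0.0207]
tool_rot: [-90.0, -0.0, -1.7]
force: [1.0, -0.3, -1.0]
grip_width: 0.0437
```

Emit:
carry_out(targets=[[[0, -15, 0], [0, 0, 0]], [[0, -30, 0], [0, 0, 0]], [[0, -30, 0], [0, 0, 0]], [[0, -30, 0], [0, 0, 0]], [[0, -30, 0], [0, 0, 0]], [[0, -30, 0], [0, 0, 0]], [[0, -30, 0], [0, 0, 0]], [[0, -30, 0], [0, 0, 0]], [[0, 0, 0], [0, 0, 0]]])

```text
time_s: 6.9
tool_pos: [0.4633, 0.2576, 0.2493]
tool_rot: [-89.7, -0.3, -1.7]
force: [0.6, 0.5, -1.8]
grip_width: 0.0435
```

Run:
```python
from h import *
o=env.get_obs(); print(o['time_s'],o['tool_pos'],o['tool_rot'],o['force'],o['grip_width'],o['qpos'])
im=env.read_camera('wrist'); cv2.imwrite('pics/w4.png',im[:,:,::-1])
im=env.read_camera('side'); cv2.imwrite('pics/s4.png',im[:,:,::-1])
```

```text
6.9 [0.46326668 0.2575885  0.24929897] [-89.74868069  -0.27243508  -1.68022838] [ 0.60159795  0.51499747 -1.76869034] 0.043543136501462895 [-52.75505157   2.39591467  21.60184203  98.90649557  -0.96453397
  78.50203142 -32.66352925]
```

View pics/w4.png

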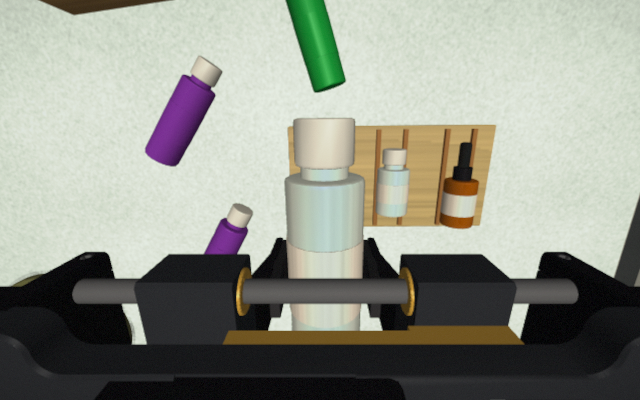

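View pics/s4.png

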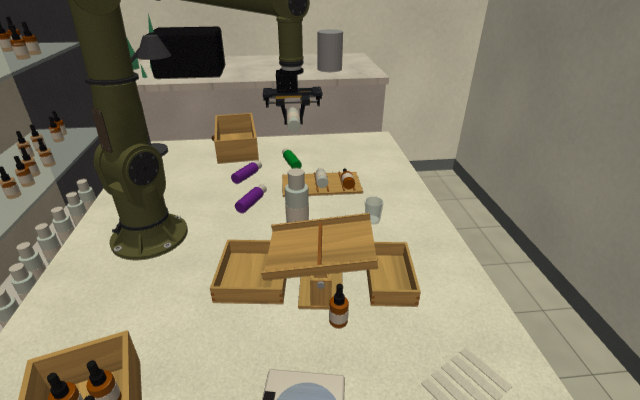

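Emit:
carry_out(targets=[[[0, -15, -20], [0, 0, 0]], [[0, 0, -40], [0, 0, 0]], [[0, 0, -40], [0, 0, 0]], [[0, 0, -40], [0, 0, 0]], [[0, 0, -40], [0, 0, 0]], [[0, 0, -40], [0, 0, 0]], [[0, 0, -40], [0, 0, 0]], [[0, 0, -40], [0, 0, 0]], [[0, 0, -40], [0, 0, 0]], [[0, 0, -40], [0, 0, 0]], [[0, 0, -40], [0, 0, 0]], [[0, 0, -40], [0, 0, 0]]])

```text
time_s: 8.2
tool_pos: [0.4463, -0.2051, 0.2593]
tool_rot: [-89.9, 0.1, -1.7]
force: [1.4, -0.2, -3.9]
grip_width: 0.0435
```

Emit:
carry_out(targets=[[[0, 0, -20], [0, 5.8, 0]], [[0, 0, 0], [0, 0, 0]], [[0, 0, 0], [0, 0, 0]]])

```text
time_s: 8.5
tool_pos: [0.4464, -0.2232, 0.2594]
tool_rot: [-90.0, 0.2, -7.5]
force: [-0.1, 0.0, -3.5]
grip_width: 0.0432
```

Run:
```python
from h import *
o=env.get_obs(); print(o['time_s'],o['tool_pos'],o['tool_rot'],o['force'],o['grip_width'],o['qpos'])
wcal(o);im=env.read_camera('wrist'); cv2.imwrite('pics/w5.png',im[:,:,::-1])
np.savez('w5.npz',im=im,**cal['wrist'])
```

```text
8.5 [ 0.44637864 -0.22324389  0.25936296] [-89.95745165   0.15296695  -7.51358039] [-0.06254256  0.03055191 -3.48615928] 0.04320025302711447 [-31.51564867  -4.04090077  53.36115806 102.24715323   3.28456054
  80.34148826  13.70291453]
```

View pics/w5.png

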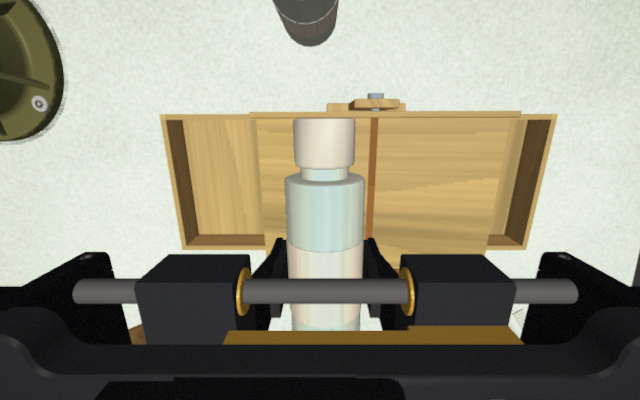

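```bash
cat > fit3.py <<'E'
from fit import *
d=np.load('w5.npz'); cal['wrist']={k:d[k] for k in('fx','fy','cx','cy','R','t')}
def pts2(p):
    x,y,a,th,t,dl,ds=p; o=np.array([x,y,0]); R=Rz(a); w=.09+t
    tr=lambda X: o+R@(np.array([0,0,.085])+Ry(th)@np.array(X)); cr=lambda X: o+R@np.array(X)
    return [(tr([-.135,w,W]),'wrist',(250,112)),(tr([.135,w,W]),'wrist',(520,111)),(tr([0,.09,.031]),'wrist',(374,118)),
    (cr([-dl-.0875,.095,.05]),'wrist',(162,115)),(cr([-dl-.0875,-.095,.05]),'wrist',(183,249)),(cr([ds+.0575,.095,.05]),'wrist',(557,114)),(cr([ds+.0575,-.095,.05]),'wrist',(526,249))]
f=lambda p,A:np.concatenate([proj(c,X)[0]-uv for X,c,uv in A(p)])
for nm,fun in(('wrist+all',lambda p:np.r_[f(p,sorter_pts),f(p,pts2)]),('wrist',lambda p:np.r_[f(p,pts2),(p[4]-.008)*1000, (p[5]-.18)*300])):
    s=least_squares(fun,r.x,loss='soft_l1'); print(nm,s.x.round(4)); print(f(s.x,pts2).reshape(-1,2).round(1).tolist()); print(f(s.x,sorter_pts).reshape(-1,2).round(1).tolist())
E
python3 fit3.py
```

```text
[ 0.5057 -0.2371 -0.1314 -0.1322  0.0025  0.1773  0.1784]
[[-0.8, -0.8], [-0.7, -1.6], [-0.4, 1.9], [-0.4, -0.5], [-0.0, -2.9], [1.5, -0.7], [-0.2, -3.8], [2.3, -0.6], [1.1, -1.7], [-0.9, 0.6], [0.9, -0.6], [-1.9, 0.3], [-0.8, -1.0], [0.6, -1.1], [-0.6, 0.1], [0.6, -2.0], [1.8, -0.1], [0.6, -2.0], [-0.6, 1.1]]
rack [ 0.5621  0.2533 -0.0377] [[-0.6, -1.1], [-0.3, -1.0], [0.5, 0.7], [-0.7, 0.7], [1.3, -1.3], [-0.3, -1.2]]
long [ 0.4618  0.2677 -0.0026] 20.937602996826172 in rack [-0.1007  0.0106  0.    ]
short [ 0.5563  0.2555 -0.0091] 6.7228617668151855 in rack [-0.0059  0.002   0.    ]
wrist+all [ 0.5028 -0.2361 -0.1302 -0.1235  0.0054  0.1779  0.179 ]
[[-0.6, 0.7], [2.4, 0.5], [3.0, -0.2], [0.4, -0.8], [2.0, 0.7], [1.7, -0.4], [0.4, 1.1]]
[[-1.9, -1.2], [0.4, -3.1], [-0.5, 0.9], [-0.6, -1.5], [-1.0, -4.0], [0.4, -1.1], [-1.6, -3.5], [1.3, 0.4], [0.0, -1.8], [-1.1, -0.4], [0.5, -1.6], [-1.9, -0.7], [-0.9, -2.0], [0.5, -2.2], [-2.0, -0.0], [-0.7, -2.1], [0.7, -0.4], [-0.4, -2.2], [-1.8, 0.9]]
wrist [ 0.5007 -0.2363 -0.13   -0.1508  0.0067  0.1778  0.1797]
[[-2.2, -0.0], [1.1, -0.5], [0.2, 0.2], [-1.0, -0.4], [0.7, 1.0], [0.5, -0.0], [-0.6, 1.4]]
[[-3.6, -2.9], [0.0, -5.2], [-1.0, -0.0], [-1.2, -2.4], [-1.8, -3.0], [-0.9, -2.4], [-2.7, -1.7], [-0.2, -0.3], [-1.0, -1.7], [-1.5, -0.9], [0.1, -2.1], [-2.3, -1.1], [-1.3, -2.4], [0.1, -2.7], [-2.9, 0.1], [-1.4, -2.0], [0.2, -0.3], [-0.9, -2.1], [-2.6, 1.1]]
```

Emit:
carry_out(targets=[[[-9.5, 0, -15], [0, 0, 0]], [[0, 30, 0], [0, 0, 0]], [[0, 30, 0], [0, 0, 0]], [[0, 30, 0], [0, 0, 0]], [[0, 25, 0], [0, 0, 0]], [[0, 0, 0], [0, 0, -8.5]], [[0, 0, 0], [0, 0, 0]], [[0, 0, 0], [0, 0, 0]]])

```text
time_s: 9.35
tool_pos: [0.4353, -0.2369, 0.1463]
tool_rot: [-89.9, -7.4, -7.5]
force: [0.4, -0.7, -0.7]
grip_width: 0.0434
```

Run:
```python
from h import *
o=env.get_obs(); print(o['time_s'],o['tool_pos'],o['tool_rot'],o['force'],o['grip_width'])
for c in('side','scene'):
    im=env.read_camera(c); 
    x=im[120:330,200:430] if c=='side' else im[120:330,120:330]
    cv2.imwrite(f'pics/{c}6.png',cv2.resize(x,None,fx=2.8,fy=2.8,interpolation=2)[:,:,::-1])
im=env.read_camera('wrist'); cv2.imwrite('pics/w6.png',im[:,:,::-1])
```

```text
9.35 [ 0.43529547 -0.23691924  0.14628541] [-89.86095122  -7.44375644  -7.4802628 ] [ 0.40865584 -0.73298252 -0.68427624] 0.043408962944668686
```

View pics/side6.png

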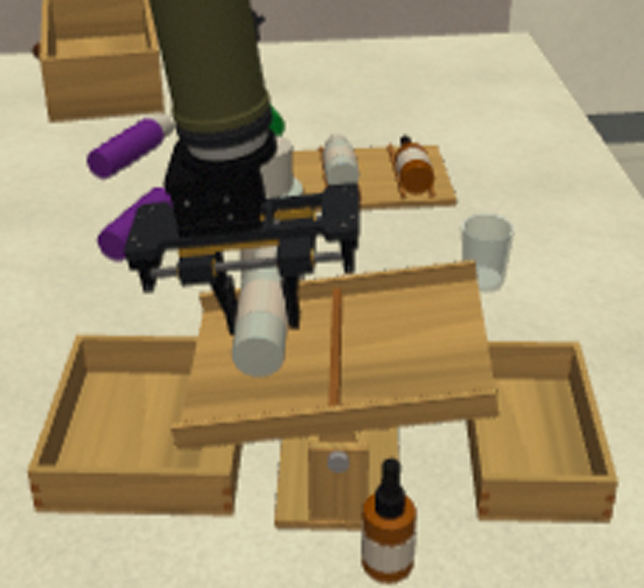

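View pics/w6.png

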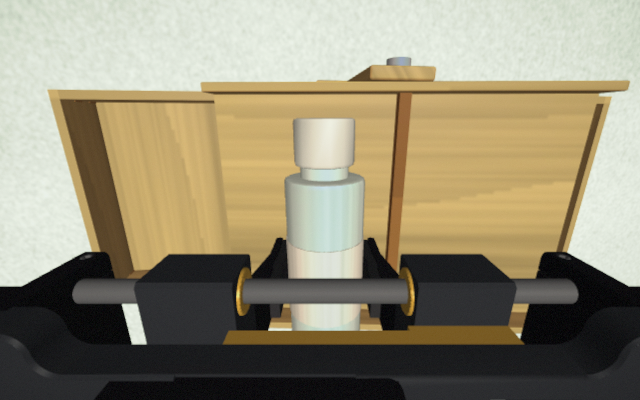

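View pics/scene6.png

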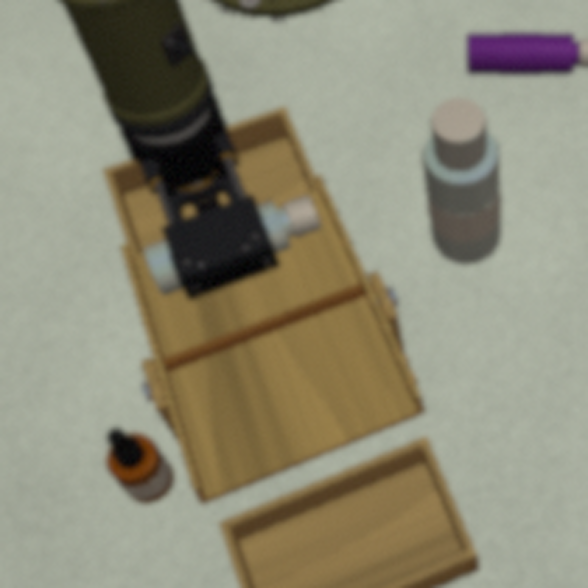

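Emit:
carry_out(targets=[[[-5, 15, 0], [0, 0, 0]], [[0, 12, 0], [0, 0, 0]], [[0, 9, 0], [0, 0, 0]], [[0, 3, 0], [0, 0, 0]], [[0, 0, 0], [0, 0, 0]]])

```text
time_s: 10.0
tool_pos: [0.4356, -0.2377, 0.1058]
tool_rot: [-90.1, -7.3, -7.5]
force: [0.7, 0.0, -2.9]
grip_width: 0.0438
```

Run:
```python
from h import *
o=env.get_obs(); print(o['time_s'],o['tool_pos'],o['tool_rot'],o['force'],o['grip_width'])
im=env.read_camera('side'); x=im[180:300,200:400]
cv2.imwrite(f'pics/side7.png',cv2.resize(x,None,fx=4,fy=4,interpolation=2)[:,:,::-1])
im=env.read_camera('wrist'); cv2.imwrite('pics/w7.png',im[:,:,::-1])
```

```text
10.0 [ 0.43557512 -0.23766677  0.10583079] [-90.12961455  -7.26395916  -7.51108359] [ 0.72454281  0.02794885 -2.8550624 ] 0.04376355094145605
```

View pics/side7.png

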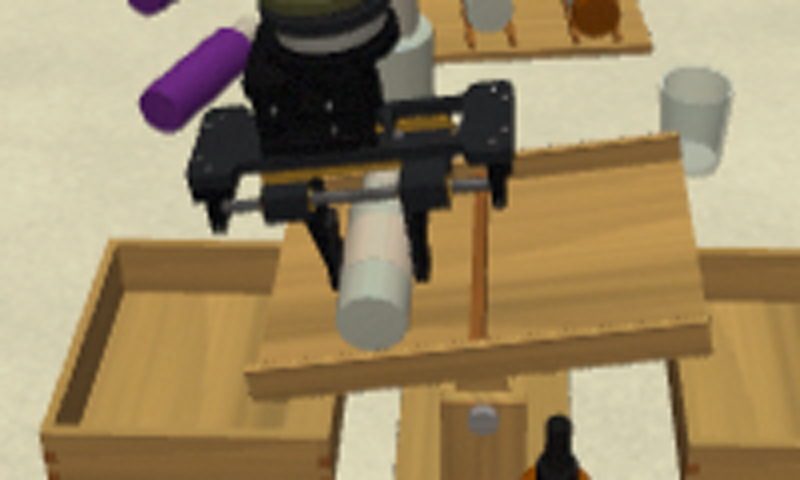

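View pics/w7.png

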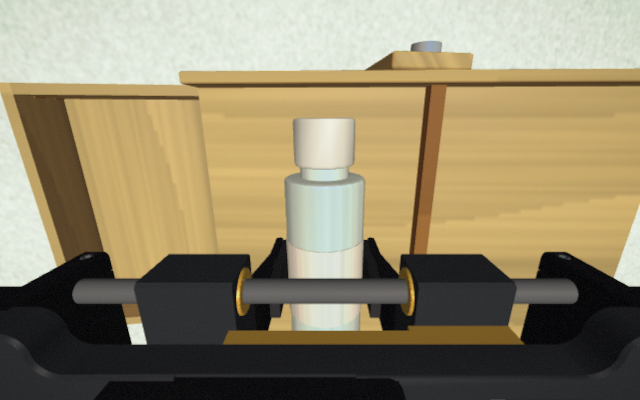

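Emit:
carry_out(targets=[[[-4, 2, 0], [0, 0, 0]], [[0, 2, 0], [0, 0, 0]], [[0, 1, 0], [0, 0, 0]], [[0, 0, 0], [0, 0, 0]]])

```text
time_s: 10.5
tool_pos: [0.4323, -0.237, 0.1007]
tool_rot: [-90.1, -7.3, -7.5]
force: [-0.1, -0.3, -2.5]
grip_width: 0.0434
```

Run:
```python
from h import *
o=env.get_obs(); print(o['time_s'],o['tool_pos'],o['tool_rot'],o['force'],o['grip_width'])
im=env.read_camera('side'); x=im[180:300,200:400]
cv2.imwrite(f'pics/side8.png',cv2.resize(x,None,fx=4,fy=4,interpolation=2)[:,:,::-1])
im=env.read_camera('wrist'); cv2.imwrite('pics/w8.png',im[:,:,::-1])
```

```text
10.5 [ 0.43232475 -0.23704691  0.10070694] [-90.05309151  -7.3480325   -7.52323545] [-0.08648874 -0.29223676 -2.51266557] 0.04342795715203324
```

View pics/side8.png

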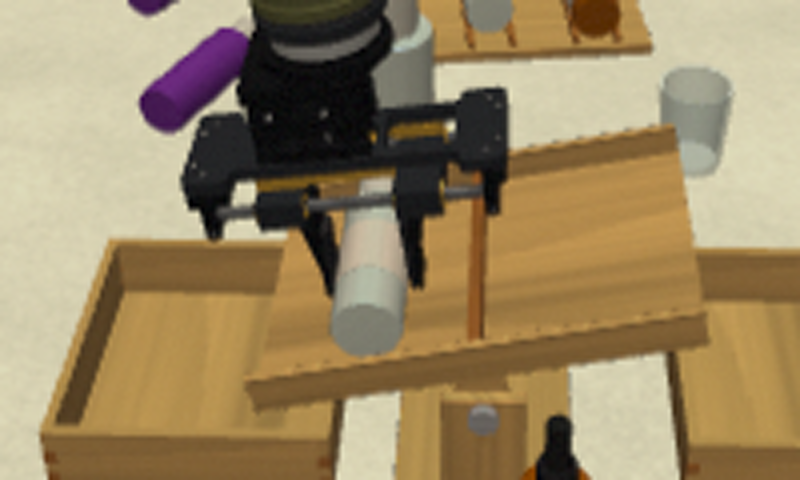

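View pics/w8.png

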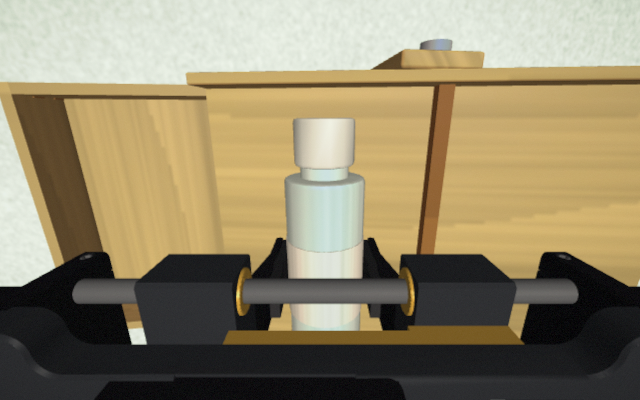

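Emit:
carry_out(targets=[[[0, 0, 0], [0, 0, 0]], [[0, 0, 0], [0, 0, 0]], [[0, 0, 0], [0, 0, 0]]], jaw=0.65)

```text
time_s: 10.9
tool_pos: [0.4327, -0.2373, 0.1011]
tool_rot: [-90.1, -7.4, -7.5]
force: [-0.6, -0.1, -0.4]
grip_width: 0.0554
```

Run:
```python
from h import *
o=env.get_obs(); print(o['time_s'],o['tool_pos'],o['tool_rot'],o['force'],o['grip_width'])
im=env.read_camera('side'); x=im[180:300,200:400]
cv2.imwrite(f'pics/side9.png',cv2.resize(x,None,fx=4,fy=4,interpolation=2)[:,:,::-1])
```

```text
10.9 [ 0.43270374 -0.23729133  0.10109554] [-90.07475913  -7.38283977  -7.51554168] [-0.58298573 -0.0804987  -0.4073432 ] 0.05537785970305302
```

View pics/side9.png

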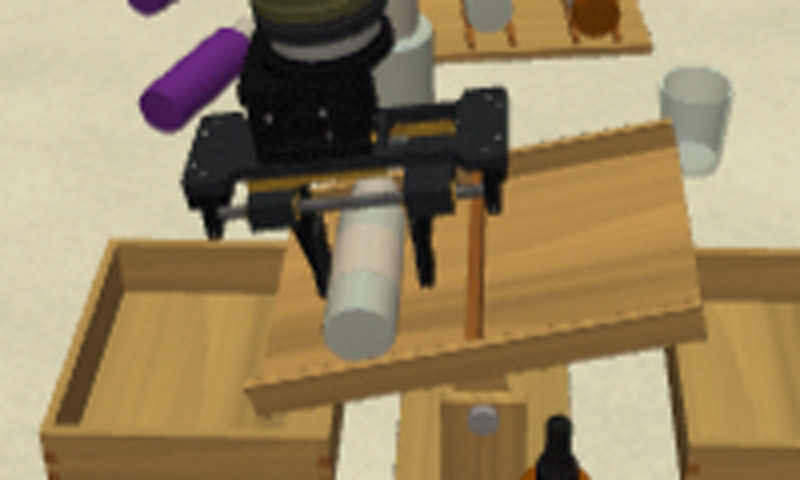

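Emit:
carry_out(targets=[[[0, -12, 0], [0, 0, 0]], [[0, -20, 0], [0, 0, 0]], [[0, -30, 0], [0, 0, 0]], [[0, -40, 0], [0, 0, 0]], [[0, -30, 0], [0, 0, 0]], [[0, 0, 0], [0, 0, 8.5]], [[0, -20, 0], [0, 0, 0]]])

```text
time_s: 11.65
tool_pos: [0.4181, -0.2327, 0.2486]
tool_rot: [-90.5, 1.8, -7.3]
force: [1.9, 2.4, 0.0]
grip_width: 0.0567
```

Run:
```python
from h import *
o=env.get_obs(); print(o['time_s'],o['tool_pos'],o['tool_rot'],o['force'],o['grip_width'])
im=env.read_camera('side'); x=im[120:330,200:430]
cv2.imwrite(f'pics/side10.png',cv2.resize(x,None,fx=2.8,fy=2.8,interpolation=2)[:,:,::-1])
```

```text
11.65 [ 0.41813639 -0.23271055  0.24864217] [-90.51672656   1.84835749  -7.33492017] [1.89634073e+00 2.35462415e+00 1.32337103e-03] 0.05672241614622641
```

View pics/side10.png

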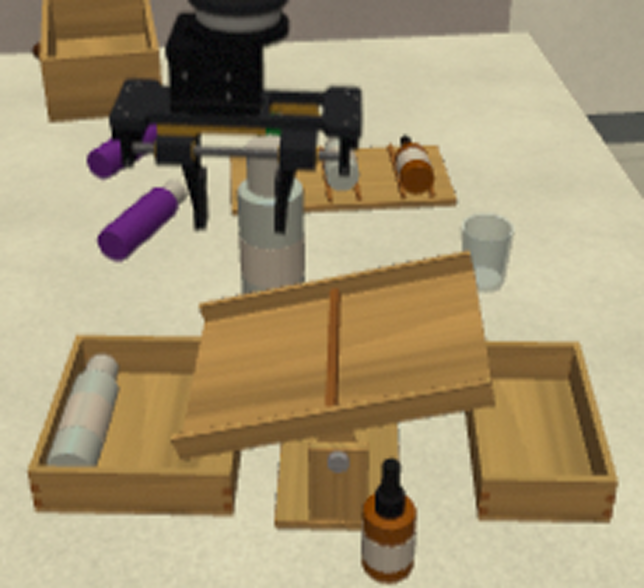

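Emit:
carry_out(targets=[[[0, -10, 0], [0, -5.7, 0]], [[11.5, 0, 44], [0, 0, 0]], [[11.5, 0, 44], [0, 0, 0]], [[11.5, 0, 44], [0, 0, 0]], [[11.5, 0, 44], [0, 0, 0]], [[11.5, 0, 44], [0, 0, 0]], [[11.5, 0, 44], [0, 0, 0]], [[11.5, 0, 44], [0, 0, 0]], [[11.5, 0, 44], [0, 0, 0]], [[11.5, 0, 44], [0, 0, 0]], [[11.5, 0, 44], [0, 0, 0]], [[11.5, 0, 44], [0, 0, 0]]], jaw=1)

```text
time_s: 12.9
tool_pos: [0.5587, 0.2463, 0.2605]
tool_rot: [-89.8, 1.0, -1.9]
force: [0.8, -0.5, 0.9]
grip_width: 0.0869
```

Emit:
carry_out(targets=[[[0, 30, 0], [0, 0, 0]], [[0, 30, 0], [0, 0, 0]], [[0, 20, 0], [0, 0, 0]], [[0, 0, 0], [0, 0, 0]], [[0, 0, 0], [0, 0, 0]]])

```text
time_s: 13.4
tool_pos: [0.5568, 0.2448, 0.1806]
tool_rot: [-89.9, 1.1, -1.9]
force: [0.1, 0.4, -0.1]
grip_width: 0.0873
```

Run:
```python
from h import *
o=env.get_obs(); print(o['time_s'],o['tool_pos'],o['tool_rot'],o['force'],o['grip_width'])
wcal(o);im=env.read_camera('wrist'); cv2.imwrite('pics/w11.png',im[:,:,::-1])
for q in env.outline_of('wrist','short_bottle')[:2]:
    print(round(q['p'],2),q['xy'],ray('wrist',q['xy'],.034)[0].round(4))
    m=q['mask'].astype(np.uint8); ys,xs=np.nonzero(m); 
    for y in range(ys.min(),ys.max()+1,12): print(y,xs[ys==y].min(),xs[ys==y].max())
```

```text
13.4 [0.55682569 0.24483331 0.18064747] [-89.89492056   1.08077604  -1.8509398 ] [ 0.13288256  0.38985586 -0.06033636] 0.08733215974216127
0.67 [326.3, 191.0] [0.5554 0.2499 0.034 ]
145 318 338
157 314 341
169 311 345
181 309 346
193 309 347
205 309 346
217 310 346
```

View pics/w11.png

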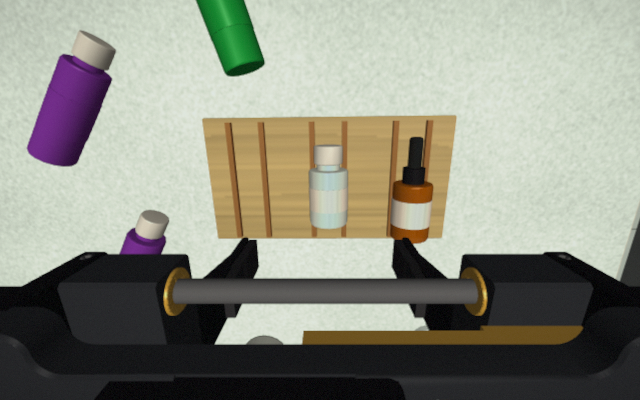

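Emit:
carry_out(targets=[[[0, 0, 2], [0, 0, -1.1]], [[0, 30, 0], [0, 0, 0]], [[0, 30, 0], [0, 0, 0]], [[0, 30, 0], [0, 0, 0]], [[0, 20, 0], [0, 0, 0]], [[0, 0, 0], [0, 0, 0]], [[0, 0, 0], [0, 0, 0]]])

```text
time_s: 14.2
tool_pos: [0.557, 0.2476, 0.0707]
tool_rot: [-89.9, -0.0, -1.8]
force: [0.5, -0.2, 1.2]
grip_width: 0.0871
```

Run:
```python
from h import *
o=env.get_obs(); print(o['time_s'],o['tool_pos'],o['tool_rot'],o['force'],o['grip_width'])
wcal(o);im=env.read_camera('wrist'); cv2.imwrite('pics/w12.png',im[:,:,::-1])
```

```text
14.2 [0.55699633 0.24755194 0.07066812] [-8.99141627e+01 -2.56739125e-02 -1.81112281e+00] [ 0.46498832 -0.17382972  1.18224287] 0.08711534548923784
```

View pics/w12.png

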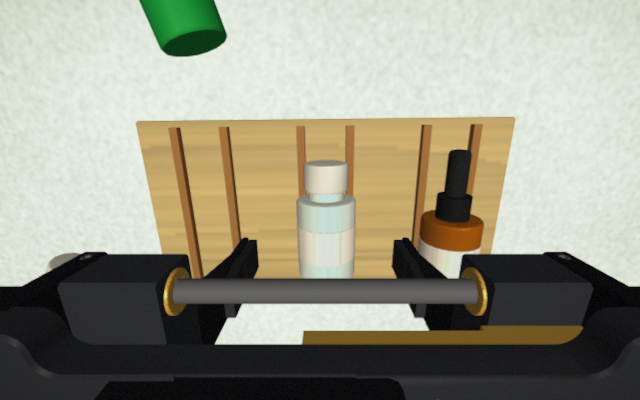

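Centred (bottle col ~326, jaws ~325). Descend and grip.

Emit:
carry_out(targets=[[[0, 20, 0], [0, 0, 0]], [[0, 20, 0], [0, 0, 0]], [[0, 9.5, 0], [0, 0, 0]], [[0, 0, 0], [0, 0, 0]], [[0, 0, 0], [0, 0, 0]]])

```text
time_s: 14.75
tool_pos: [0.5573, 0.2475, 0.0214]
tool_rot: [-89.9, -0.0, -1.8]
force: [-0.1, 0.2, 0.5]
grip_width: 0.0874
```

Emit:
carry_out(targets=[[[0, 0, 0], [0, 0, 0]], [[0, 0, 0], [0, 0, 0]], [[0, 0, 0], [0, 0, 0]], [[0, 0, 0], [0, 0, 0]], [[0, 0, 0], [0, 0, 0]], [[0, 0, 0], [0, 0, 0]], [[0, 0, 0], [0, 0, 0]], [[0, 0, 0], [0, 0, 0]], [[0, 0, 0], [0, 0, 0]]], jaw=0.3, squeeze=15)

```text
time_s: 15.65
tool_pos: [0.5569, 0.2472, 0.0202]
tool_rot: [-89.9, 0.0, -1.8]
force: [1.8, 0.2, -0.4]
grip_width: 0.044
```

Emit:
carry_out(targets=[[[0, -15, 0], [0, 0, 0]], [[0, -30, 0], [0, 0, 0]], [[0, -35, 0], [0, 0, 0]], [[0, -35, 0], [0, 0, 0]], [[0, -35, 0], [0, 0, 0]], [[0, -35, 0], [0, 0, 0]], [[0, -35, 0], [0, 0, 0]], [[0, -20, 0], [0, 0, 0]], [[0, 0, 0], [0, 0, 0]]])

```text
time_s: 16.55
tool_pos: [0.5579, 0.2473, 0.2643]
tool_rot: [-89.7, -0.2, -1.8]
force: [0.7, 0.3, -1.9]
grip_width: 0.0435
```

Run:
```python
from h import *
o=env.get_obs(); print(o['time_s'],o['tool_pos'],o['tool_rot'],o['force'],o['grip_width'])
wcal(o);im=env.read_camera('wrist'); cv2.imwrite('pics/w13.png',im[:,:,::-1])
im=env.read_camera('side'); cv2.imwrite('pics/s13.png',im[:,:,::-1])
```

```text
16.55 [0.55791539 0.24732535 0.26429363] [-89.74662145  -0.23347566  -1.83619726] [ 0.70968291  0.30205229 -1.87289208] 0.04345647224418018
```

View pics/w13.png

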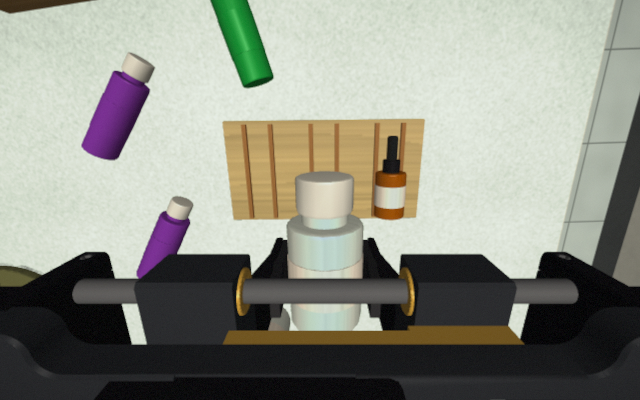

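View pics/s13.png

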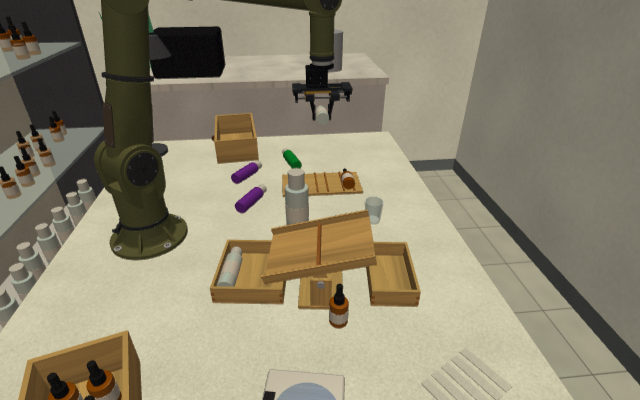

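Emit:
carry_out(targets=[[[2, 0, -41.5], [0, 0, 0]], [[2, 0, -41.5], [0, 0, 0]], [[2, 0, -41.5], [0, 0, 0]], [[2, 0, -41.5], [0, 0, 0]], [[2, 0, -41.5], [0, 0, 0]], [[2, 0, -41.5], [0, 0, 0]], [[2, 0, -41.5], [0, 0, 0]], [[2, 0, -41.5], [0, 0, 0]], [[2, 0, -41.5], [0, 0, 0]], [[2, 0, -41.5], [0, 0, 0]], [[2, 0, -41.5], [0, 0, 0]], [[2, 0, -41.5], [0, 0, 0]]])

```text
time_s: 17.85
tool_pos: [0.5634, -0.2524, 0.2574]
tool_rot: [-89.9, 0.3, -1.8]
force: [0.4, -0.3, -2.1]
grip_width: 0.0434
```

Emit:
carry_out(targets=[[[0, 0, 0], [0, 5.7, 0]], [[0, 0, 0], [0, 0, -8.3]], [[0, 0, 0], [0, 0, 0]], [[0, 0, 0], [0, 0, 0]]])

```text
time_s: 18.25
tool_pos: [0.5628, -0.2509, 0.2578]
tool_rot: [-89.8, -8.0, -7.6]
force: [0.4, 0.4, -1.1]
grip_width: 0.0436
```

Run:
```python
from h import *
o=env.get_obs(); print(o['time_s'],o['tool_pos'],o['tool_rot'],o['force'],o['grip_width'])
R=Rot.from_euler('xyz',o['tool_rot'],degrees=True).as_matrix()
print(R.T@(np.array([.565,-.252,.165])-o['tool_pos'])*1000)
wcal(o);im=env.read_camera('wrist'); cv2.imwrite('pics/w14.png',im[:,:,::-1])
np.savez('w14.npz',**cal['wrist'])
```

```text
18.25 [ 0.56278294 -0.25090347  0.2577514 ] [-89.83448413  -8.04073545  -7.58290748] [ 0.39400539  0.43502184 -1.11640007] 0.043572623678244604
[-10.65445078  92.16451369  -1.06062731]
```

View pics/w14.png

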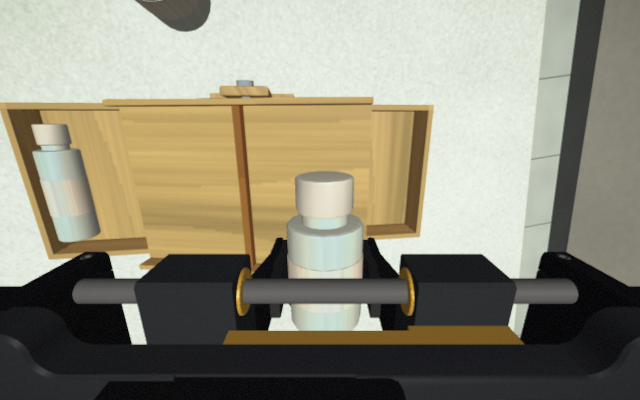

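Emit:
carry_out(targets=[[[-4, 30, -1], [0, 0, 0]], [[-4, 30, 0], [0, 0, 0]], [[-3, 22, 0], [0, 0, 0]], [[0, 10, 0], [0, 0, 0]], [[0, 0, 0], [0, 0, 0]], [[0, 0, 0], [0, 0, 0]]])

```text
time_s: 18.9
tool_pos: [0.568, -0.2531, 0.1681]
tool_rot: [-90.0, -8.3, -7.5]
force: [0.7, -0.8, -1.7]
grip_width: 0.0435
```

```bash
cat > look.py <<'E'
from h import *
import sys
k=sys.argv[1]
o=env.get_obs(); print(o['time_s'],o['tool_pos'],o['tool_rot'],o['force'],o['grip_width'])
R=Rot.from_euler('xyz',o['tool_rot'],degrees=True).as_matrix()
print(R.T@(np.array([.565,-.252,.132])-o['tool_pos'])*1000)
a=cv2.resize(env.read_camera('side')[170:310,205:425],None,fx=3,fy=3,interpolation=2)
cv2.imwrite(f'pics/side{k}.png',a[:,:,::-1])
cv2.imwrite(f'pics/w{k}.png',env.read_camera('wrist')[:,:,::-1])
E
python3 look.py 15
```

```text
18.9 [ 0.56804442 -0.25311926  0.16806859] [-90.01654325  -8.31262012  -7.50067486] [ 0.69184673 -0.78889294 -1.74403988] 0.04347860615718258
[-8.34581001 35.23194274  0.72244144]
```

View pics/side15.png

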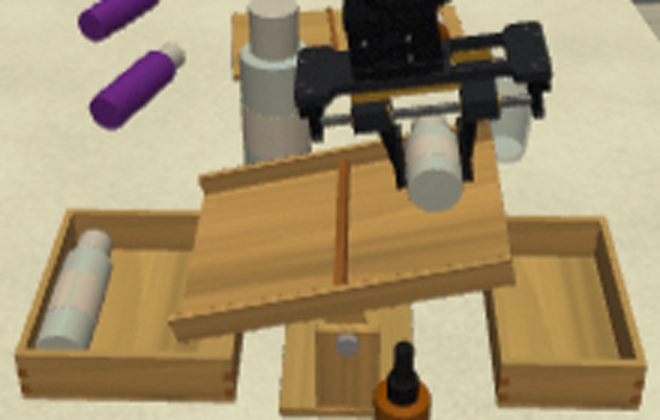

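View pics/w15.png

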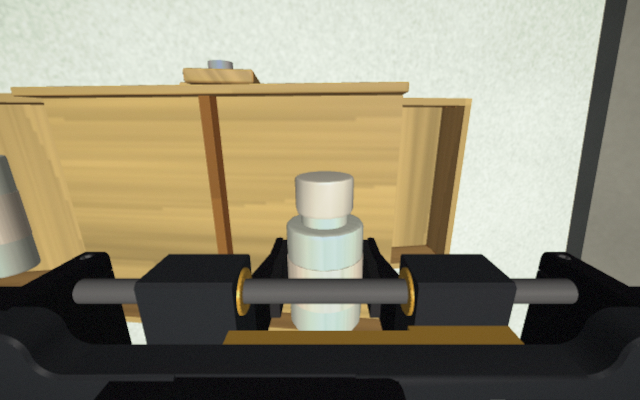

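Emit:
carry_out(targets=[[[-6, 14, 0], [0, 0, 0]], [[-4, 12, 0], [0, 0, 0]], [[0, 8, 0], [0, 0, 0]], [[0, 0, 0], [0, 0, 0]]])

```text
time_s: 19.4
tool_pos: [0.5608, -0.2514, 0.1299]
tool_rot: [-89.9, -8.1, -7.5]
force: [-0.1, -0.2, -1.5]
grip_width: 0.043
```

```bash
python3 look.py 16
```

```text
19.4 [ 0.56083731 -0.25140732  0.12994127] [-89.92608457  -8.06957183  -7.53323869] [-0.07548634 -0.16519444 -1.46472276] 0.0430246327880356
[ 4.451827   -1.44819005 -0.03996306]
```

View pics/side16.png

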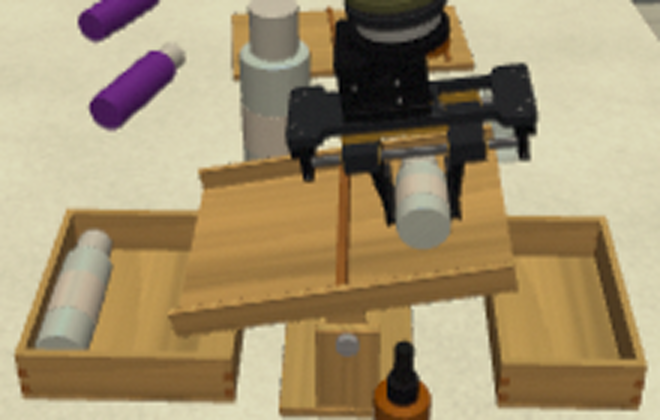

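View pics/w16.png

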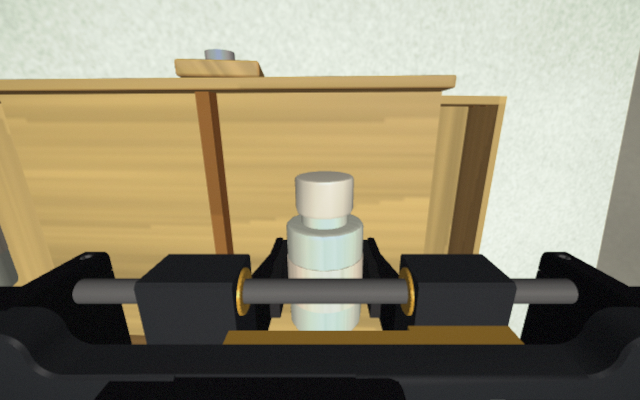

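Emit:
carry_out(targets=[[[0, 3, 0], [0, 0, 0]], [[0, 3, 0], [0, 0, 0]], [[0, 2, 0], [0, 0, 0]], [[0, 0, 0], [0, 0, 0]]])

```text
time_s: 19.9
tool_pos: [0.563, -0.2521, 0.1237]
tool_rot: [-90.0, -8.2, -7.5]
force: [-1.2, 0.2, -1.7]
grip_width: 0.0434
```

```bash
python3 look.py 17
```

```text
19.9 [ 0.56297916 -0.25213711  0.12367846] [-89.95523029  -8.21382573  -7.53425369] [-1.18812855  0.15992895 -1.74581913] 0.043368151274044385
[ 3.15393054 -7.95220526  0.40711127]
```

View pics/side17.png

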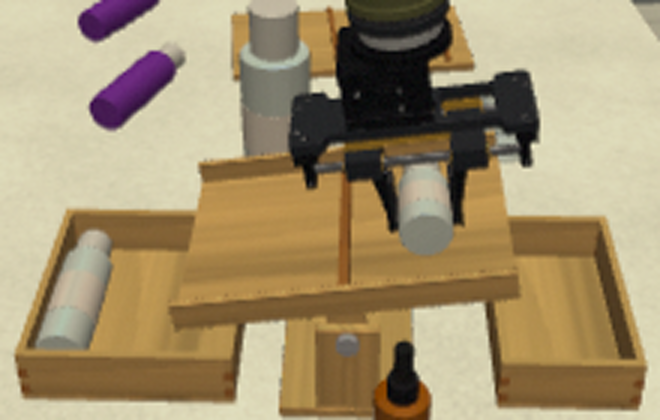

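Emit:
carry_out(targets=[[[0, 2, 0], [0, 0, 2]], [[0, 2, 0], [0, 0, 2]], [[0, 0, 0], [0, 0, 0]], [[0, 0, 0], [0, 0, 0]]])

```text
time_s: 20.4
tool_pos: [0.5636, -0.2524, 0.1199]
tool_rot: [-90.0, -4.3, -7.5]
force: [0.4, 0.2, -2.6]
grip_width: 0.0435
```

Emit:
carry_out(targets=[[[0, 0, 0], [0, 0, 0]], [[0, 0, 0], [0, 0, 0]], [[0, 0, 0], [0, 0, 0]]], jaw=0.65)

```text
time_s: 20.7
tool_pos: [0.5638, -0.2525, 0.1206]
tool_rot: [-89.9, -4.3, -7.5]
force: [-0.3, -0.2, -0.3]
grip_width: 0.0551
```

```bash
python3 look.py 18
```

```text
20.7 [ 0.56382688 -0.25248152  0.12060707] [-89.94900648  -4.32767136  -7.54623345] [-0.30651171 -0.17093306 -0.29490212] 0.055098041957232835
[  1.9563043  -11.27689312   0.64144402]
```

View pics/side18.png

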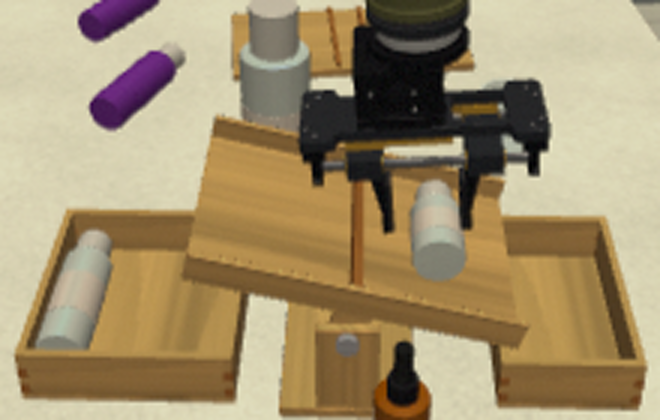

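The tray tipped fully to the small side; lift clear.

Emit:
carry_out(targets=[[[0, -12, 0], [0, 0, 0]], [[0, -20, 0], [0, 0, 0]], [[0, -30, 0], [0, 0, 0]], [[0, -35, 0], [0, 0, 0]], [[0, -35, 0], [0, 0, 0]], [[0, 0, 0], [0, 0, 4]], [[0, 0, 0], [0, 0, 0]], [[0, 0, 0], [0, 0, 0]], [[0, 0, 0], [0, 0, 0]], [[0, 0, 0], [0, 0, 0]]])

```text
time_s: 21.8
tool_pos: [0.5531, -0.2512, 0.2511]
tool_rot: [-89.9, -0.2, -7.6]
force: [0.8, 0.0, -0.4]
grip_width: 0.0566
```

```bash
python3 look.py 19
python3 - <<'E'
from h import *
cv2.imwrite('pics/scene19.png',env.read_camera('scene')[:,:,::-1]); cv2.imwrite('pics/sidef19.png',env.read_camera('side')[:,:,::-1])
E
```

```text
21.8 [ 0.5530997  -0.25118106  0.25112987] [-89.9347997   -0.20517727  -7.56452666] [ 0.82161363  0.01704313 -0.44521163] 0.0565888207247001
[ 11.47786388 119.17251725   0.61915921]
```

View pics/sidef19.png

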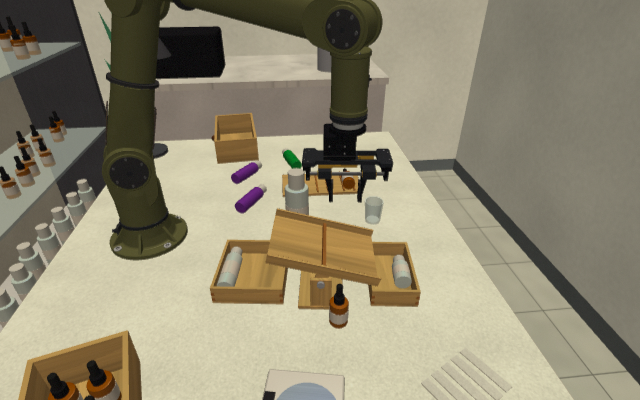

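View pics/scene19.png

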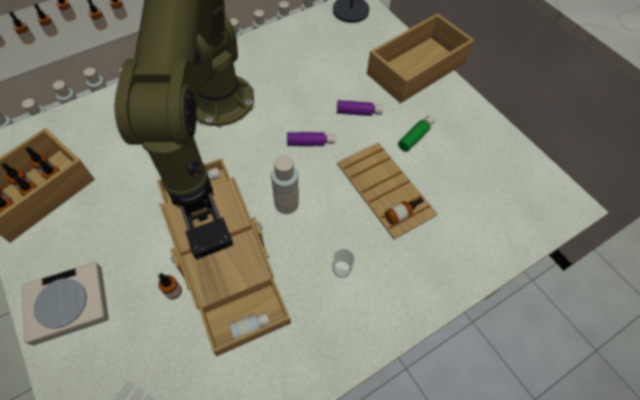

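View pics/side19.png

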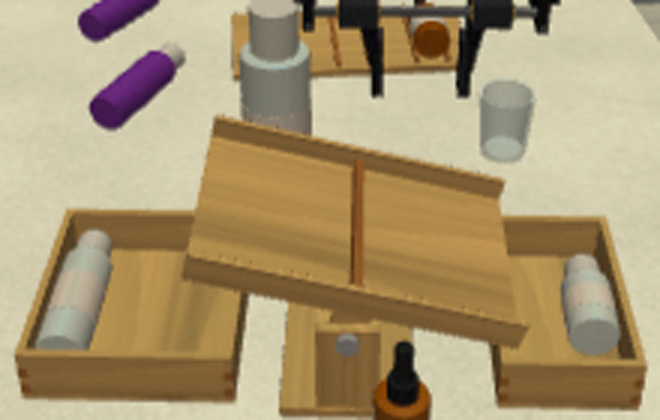

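Both bottles lie in the right crates: the long one at side-view pixel (230,267) and the short one at (402,270). The other things are where they stood, and the gripper is clear of everything.

```bash
python3 -c "
from cell import env
print(env.sign_off())"
```

```text
the job is handed in; nothing more can be done
None
```

Both bottles are sorted and the job is handed in, with the robot's clock at about 22 s of the 64 s allowed.

- **Long bottle:** I laid it on the half of the tray nearer the large crate, about 60 mm out from the rib. When I let go, the tray went down on that side and the bottle rolled into the large crate.
- **Short bottle:** I laid it on the other half, about 65 mm out, while that side was still raised. The held bottle eased the tray down towards level before I let go. The tray then tipped right over and the bottle rolled into the small crate.
- **Contact with the tray:** Both bottles were already touching the tray when released, so neither was dropped. The fingertips were planned to stay about 5–9 mm above the board. The pictures and the force readings, which stayed under about 4 N, showed no pressing.

**Last checks:** The final side view shows each bottle at rest in its crate, and the scene view also shows the short bottle in the small crate. In the scene view only the long bottle's cap shows past the arm. The droppers, canister, beaker and look-alike bottles appear where they were, and the gripper is well clear.

**Disagreements:** My estimates of the tray's starting tilt ranged from −0.12 to −0.17 rad. I therefore lowered the bottles in small steps and took contact from the tray's movement in the pictures. The rack fit and the bottle positions also differed by about 5 mm, so I used the wrist camera for the grasps.

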